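# Magnifier over the elephant carving

### The job

Slide the elephant carving across the table, without lifting or tipping it, until its plinth stands wholly on the green disc beside the magnifier stand. Then grip the orange knob and turn it counter-clockwise (seen from above) to the third click stop, counted from the end stop, which brings the lens over the carving; do not go past the third stop. Finish while still holding the knob there; leave everything else on the table alone.

Things in the scene. Friction and masses are not known exactly. Their poses are not given: they have to be found in the camera images.
- carving: grey wooden elephant on a round wooden plinth, loose, about 0.35 kg (varies). Plinth 110 mm diameter, 25 mm high; elephant within 48 mm of the axis, its top 66 mm above the table. Origin at the centre of the plinth's underside. Too wide to grasp across: it slides when pushed at the plinth's rim. Which way it faces does not matter.
- work_spot (a point): centre (white dot) of the flat green disc, 140 mm diameter, lying on the table beside the magnifier stand, flush with the table. It keeps its place relative to the stand: 160 mm from the stand's axis.
- stand: fixed magnifier stand: grey foot 120 mm diameter, 20 mm high; 36 mm steel pillar; black index plate 100 mm diameter, top 94 mm above the table. Origin on the vertical axis at table height; y axis points to the green spot. On the plate a red bar marks the end stop, five white dots the stops one to five, 24 degrees apart.
- clicks (a joint): turn of knob and lens arm, rad, counter-clockwise positive from above. 0 = end stop, then click stops at 0.419 (first), 0.838, 1.257 (third), 1.676, 2.094 (fifth, other end). A spring plunger pulls it into the nearest stop with up to about 0.12 N m. Starts at or near the end stop or the first stop. A white pointer on the hub, opposite the arm, shows the present stop's mark.
- knob_grip (a point): on the knob's vertical axis, 136 mm above the table, where to grip. The orange knob is an upright bar 46 mm long, 16 mm thick, reaching from 106 to 150 mm above the table (flange of 46 mm diameter at its lowest 5 mm). The point's x axis runs along the bar towards the lens; the flat sides to pinch face along its y axis. Arm and lens lie lower, 98 to 106 mm above the table.
- magnifier: the turning part as one piece: orange knob, hub, arm and lens. Origin on the vertical axis at table height; x axis along the arm towards the lens.
- lens (a point): centre of the round magnifier lens (90 mm over its black rim, 102 mm above the table), carried by a 12 mm wide aluminium arm, 160 mm from the knob's axis; it turns with the knob. At the third stop it stands over the green spot; the carving passes below it.
- gouge_long: carving gouge lying flat, wooden handle, 180 long and 18 high (mm); loose, origin on its underside where handle meets blade. Not part of the job: leave it where it is.
- gouge_short: carving gouge lying flat, 140 long and 18 high (mm); loose, origin on its underside where handle meets blade. Not part of the job: leave it where it is.
- wax_pot: small red jar, 52 diameter, 45 high (mm); loose, origin on its underside. Not part of the job: leave it where it is.
- offcut: plywood offcut 70 x 40 x 22 (mm); loose, origin on its underside. Not part of the job: leave it where it is.
- hex_blank: round light-wood blank, 48 diameter, 40 high (mm); loose, origin on its underside. Not part of the job: leave it where it is.
- seal_blank: rough grey seal carving, about 90 x 50, 52 high (mm); loose, origin on its underside. Not part of the job: leave it where it is.
Things that resemble listed ones, but are neither listed nor needed, are in the scene too. What is shaped like the carving but purple or yellow is not meant.

How it is judged:
By the outcome, as a careful person would: the job done as asked, in the order asked, and still so for the second after the job is handed in, while the arm keeps its last pose, push and grip.
It also fails if it takes over 53 s, if anything falls off the work surface, if the arm or the gripper's body presses on something with over 40 N, if the wrist force passes 120 N, or if a joint passes its speed limit or range.

### The arm

A 7-joint arm with a two-finger parallel gripper is mounted at the origin on the work surface. World frame = base frame: x ahead of the robot, y to its left, z up, the work surface at z = 0. Lengths are in m, angles in rad, forces in N, time in s.
With the tool pointing down it reaches from about 0.425 to 0.95 m from the base axis. Payload 4.7 kg.
Tool frame: the origin (TCP) lies midway between the tips of the shut fingers; the grasp point (between the pads) lies 19 mm behind it (tcp_to_grasp is the distance from the TCP to the grasp point, in m); z points along the fingers, y is the line along which they close (so a half turn about z gives the same grasp; the last joint's range is limited). The gripper opens to 87 mm and grips with 3 to 60 N. Pads are 19 mm wide; open, the fingers measure 117 mm over their backs; the gripper's body (75 mm by 190 mm) begins 51 mm behind the grasp point.
Start: joints at [1.132, 0.469, -0.049, 1.532, 0.024, 1.141, -0.082], TCP at [0.269, -0.619, 0.202] pointing down, gripper open.
Joint ranges: [-2.59, 2.59], [-0.33, 1.99], [-1.39, 1.29], [0.1, 2.45], [-1.04, 4.18], [0.21, 1.99], [-2.66, 2.66]. Speed limits (rad/s): [2.57, 2.57, 3.14, 3.14, 3.14, 3.14, 3.14].

### API

Orientations are given as a 3x3 rotation matrix whose columns are the frame's x, y, z axes.
In Python, from bench import * gives the robot as it stands.
- The arm moves only by the shell command python3 -m inch 'ROWS' [FORCE]. ROWS is JSON, a list that holds one entry, the list of rows, each a list of 7 numbers: the shift along the tool's x, y, z scaled (see below), then the turn, a rotation vector about the tool's x, y, z scaled (see below), then the opening, from -1 (shut) to 1 (fully open). A call has 1 to 5 rows; each row shifts and turns the commanded pose from where the row before left it, along the tool's axes as they then stand; what a row does not reach is not made up. The controller multiplies each number of a shift by 100 mm and each number of a turn by 0.5 rad. A row lasts 1/8 s, in which the tool goes at most 62.5 mm and 10.7 degrees, less where a joint would pass 70% of its speed; a pose out of reach is approached as far as the arm can. A call with a number of a shift or a turn outside -1 to 1 is refused whole. A call with a gripper value outside its range is refused whole. The fingers move at their own pace and stop on an object; FORCE is the grip in N (left out, the last holds). Time passes only in rows, so rows that do not move let the fingers close. It gives the time, the measured TCP pose, the force, the opening and the grip force at its end, in the units of the state.
- get_state(): the state, without advancing time (a new reading comes with each control period).
- read_camera(name): name is "side" or "top" or "wrist"; returns a dict with "frame" (420x560x3 uint8, blue, green, red), "depth" (420x560 float32, m along the optical axis (not along the pixel's ray), 0 where there is no reading), "fx", "fy", "cx", "cy" (pixels), "D" ([k1, k2, p1, p2, k3] as OpenCV has them; the pictures are not rectified), "rvec" (rotation vector, rad) and "tvec" (3), from world to camera coordinates, as OpenCV has them. Camera axes: x right, y down, z forward; pixel columns grow to the right and rows downward; lengths in m; the calibration is good to about 2 mm. A picture is of the moment at which its call begins.
- job_done(): hands the job in; it is judged then, once.
Trained networks look in a picture, given as the dict that the camera call returned (one of the last four; its "shot" number tells which), for a name from the list of things; names that differ only in an ending like _2 or _b are one class to them, and where a whole thing is asked for, a point or a joint stands for the part that bears it (a point fixed in the world has none). Each returns a list of dicts, best first, with "score" (0 to 1); they miss things now and then, are a little off and sometimes report something else, mostly with a low value. They report only what shows in the picture. A call takes as long as a camera call. They do not tell look-alikes from the thing itself.
- cut_out(picture, label): "region" (420x560 bool, what is visible of it) and "centre" ([row, column] in pixels, amid what is visible of it).
The state is a dict: "time": time; "joint_positions": joint angles; "qvel": joint speeds; "effort": joint torques, N m; "eef_pos": TCP position; "tcp_rot": TCP orientation; "ft_force": force on the tool from outside, world axes, zero at the start; "wrist_torque": the same for the moment, N m; "width": opening from 0.0 (shut) to 1.0 (fully open); "gripper_force": force on a finger pad.
Only numpy, scipy, OpenCV 4.12 (cv2) and the standard library are available. Lean on these libraries where they do the work, as an engineer would, in place of code of your own. Each camera call takes 0.05 s, during which the arm holds its last target. There are 200 camera calls.

## Working session

There is one attempt and no reset: what is moved stays moved. The work goes in short steps, Python scripts to look and compute and a shell command to move; the robot and the scene stay as the last step left them, time stands still between calls to the robot, and variables do not carry over. Pictures are saved under pics/ and viewed, at most 10 in all, crops included, and the job is handed in when it is done.

```bash
ls; mkdir -p pics; cat > h.py <<'E'
from bench import *
import numpy as np, cv2
def cam(p):
    K=np.array([[p['fx'],0,p['cx']],[0,p['fy'],p['cy']],[0,0,1.]]);R=cv2.Rodrigues(np.array(p['rvec'],float))[0];t=np.array(p['tvec'],float).reshape(3)
    return K,np.array(p['D'],float),R,t
def ray(p,r,c):
    K,D,R,t=cam(p);u=cv2.undistortPoints(np.array([[[c,r]]],float),K,D)[0,0]
    return -R.T@t, R.T@np.array([u[0],u[1],1.])
def atz(p,r,c,z):
    o,d=ray(p,r,c);return o+d*(z-o[2])/d[2]
def dep(p,r,c):
    o,d=ray(p,r,c);return o+d*p['depth'][int(r),int(c)]
def cloud(p):
    K,D,R,t=cam(p);h,w=p['depth'].shape;g=np.stack(np.meshgrid(np.arange(w),np.arange(h)),-1).reshape(-1,1,2).astype(float)
    u=cv2.undistortPoints(g,K,D)[:,0];d=p['depth'].reshape(-1,1).astype(float)
    P=(np.c_[u,np.ones(len(u))]*d-t)@R
    P[d[:,0]==0]=np.nan
    return P.reshape(h,w,3)
def proj(p,X):
    K,D,R,t=cam(p);return cv2.projectPoints(np.array(X,float).reshape(-1,1,3),np.array(p['rvec'],float),t,K,D)[0][:,0]
E
python3 - <<'E'
from h import *
np.set_printoptions(precision=4,suppress=True)
s=get_state();print(s['time'],s['eef_pos'],s['tcp_rot'])
ims=[]
for n in['top','side']:
    p=read_camera(n);cv2.imwrite(f'pics/{n}0.png',p['frame']);C=cloud(p)
    print(n,-cam(p)[2].T@cam(p)[3])
    for l in['carving','stand','magnifier','knob_grip','lens','work_spot','gouge_long','gouge_short','wax_pot','offcut','hex_blank','seal_blank']:
        for q in cut_out(p,l)[:3]:
            m=q['region'];X=C[m];print(l,round(q['score'],2),np.round(q['centre']),m.sum(),np.nanmedian(X,0),np.nanpercentile(X[:,2],98), p['frame'][m].mean(0).round())
E
```

```text
pics
0.0 [ 0.2687 -0.6185  0.2011] [[ 0.9172  0.3984 -0.0009]
 [ 0.3984 -0.9172  0.0018]
 [-0.0001 -0.002  -1.    ]]
top [0.3141 0.001  1.2041]
carving 0.89 [253. 179.] 1422 [0.4649 0.2656 0.0251] 0.06328607997022506 [ 55.  78. 115.]
carving 0.74 [192. 176.] 1312 [0.6298 0.2682 0.0255] 0.06365454758291202 [ 38. 146. 165.]
carving 0.56 [220. 114.] 1409 [0.5655 0.4307 0.0252] 0.06384696713862717 [111.  47.  87.]
stand 0.84 [231. 306.] 4770 [ 0.5072 -0.0877  0.0208] 0.14743163975204276 [72. 89. 84.]
magnifier 0.7 [173. 320.] 1293 [ 0.6352 -0.1132  0.1052] 0.15031461367256585 [ 98. 121. 147.]
knob_grip 0.61 [180. 320.] 1413 [ 0.6356 -0.1161  0.1052] 0.1502888830314401 [ 97. 119. 144.]
knob_grip 0.23 [252. 179.] 1392 [0.4651 0.2659 0.0252] 0.06334428007223807 [ 55.  79. 116.]
work_spot 0.92 [233. 303.] 4677 [ 0.5064 -0.0874  0.0206] 0.14760012037027465 [72. 89. 83.]
gouge_long 0.91 [269. 315.] 362 [ 0.3957 -0.0906  0.0143] 0.020715257995288384 [ 81. 113. 144.]
gouge_long 0.67 [306. 143.] 573 [0.3339 0.3532 0.0287] 0.05187138212193157 [117. 114. 125.]
gouge_long 0.41 [172. 322.] 1311 [ 0.6
[... 2054 characters left out ...]
  0.0132] 0.021337398416533326 [ 82. 120. 154.]
gouge_long 0.49 [203. 312.] 3185 [ 0.5001 -0.1125  0.0198] 0.1449590167956275 [75. 92. 80.]
gouge_short 0.75 [171. 369.] 119 [ 0.4849 -0.3767  0.0159] 0.023679430730062644 [ 43.  86. 135.]
gouge_short 0.21 [175. 288.] 754 [ 0.622  -0.1245  0.106 ] 0.15023798595160098 [ 89. 116. 142.]
wax_pot 0.58 [224. 191.] 282 [0.7728 0.1791 0.0392] 0.0488837021757989 [  8.   9. 154.]
hex_blank 0.76 [148. 324.] 151 [ 0.6532 -0.3483  0.0369] 0.045183222056002975 [ 71. 110. 146.]
hex_blank 0.2 [168. 390.] 239 [ 0.4347 -0.4273  0.0189] 0.02631549272858569 [ 92. 137. 163.]
seal_blank 0.91 [353. 266.] 655 [0.3266 0.362  0.0284] 0.05225147522897635 [117. 115. 128.]
```

View pics/top0.png

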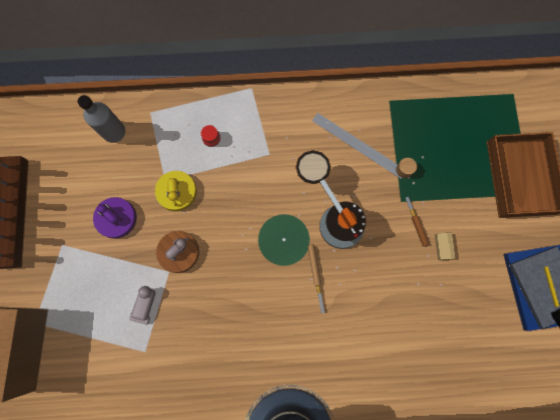

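View pics/side0.png

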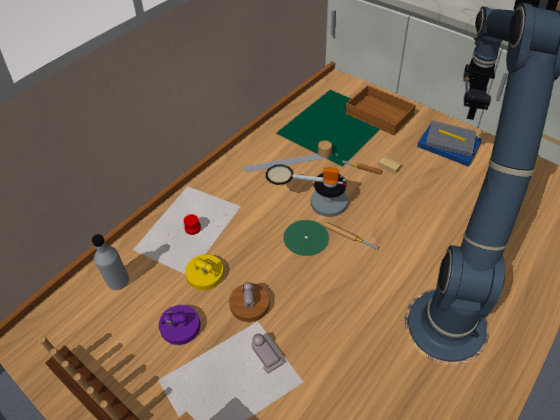

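Top view: grey elephant on brown plinth at (row 252, col 178), green disc's white dot at (240, 284), stand/knob at (222, 346), lens at (167, 313). The yellow and purple decoys lie apart from it, and a gouge lies close to the disc at cols 308–323.

```bash
cat > m.py <<'E'
from h import *
np.set_printoptions(precision=4,suppress=True)
def ring(p,m,z):
    c=max(cv2.findContours(m.astype(np.uint8),0,1)[0],key=cv2.contourArea)
    P=np.array([atz(p,y,x,z)[:2] for x,y in cv2.convexHull(c)[:,0]]).astype(np.float32)
    return cv2.minEnclosingCircle(P), P
def disc(p):
    h=cv2.cvtColor(p['frame'],cv2.COLOR_BGR2HSV);g=(cv2.inRange(h,(60,80,30),(95,255,140))>0)
    n,l,st,ce=cv2.connectedComponentsWithStats(g.astype(np.uint8))
    for i in range(1,n):
        if st[i,4]>300: (c,r),_=ring(p,l==i,0); print('  green',st[i,4],np.array(c),round(r,4),[round(v) for v in ce[i]])
def plinth(p):
    C=cloud(p)
    for q in cut_out(p,'carving'):
        (c,r),_=ring(p,q['region'],.025)
        X=C[q['region']];T=X[np.abs(X[:,2]-.0255)<.004];(c2,r2)=cv2.minEnclosingCircle(T[:,:2].astype(np.float32))
        print('  plinth',round(q['score'],2),np.round(q['centre']),np.array(c),round(r,4),'cloud',np.array(c2),round(r2,4),T.mean(0))
def knob(p):
    h=cv2.cvtColor(p['frame'],cv2.COLOR_BGR2HSV);o=(cv2.inRange(h,(3,200,120),(14,255,255))>0);C=cloud(p)
    X=C[o];X=X[(X[:,2]>.143)&(X[:,2]<.16)]
    if len(X)<5: print('  noknob');return
    (a,b,t)=cv2.minAreaRect((X[:,:2]*1000).astype(np.float32));d=np.linalg.svd(X[:,:2]-X[:,:2].mean(0))[2][0]
    print('  knob',len(X),np.array(a),np.array(b),'dir deg',np.degrees(np.arctan2(d[1],d[0])),X.mean(0))
if __name__=='__main__':
    for n in['top','side']:
        p=read_camera(n);print(n);disc(p);plinth(p);knob(p)
        h=cv2.cvtColor(p['frame'],cv2.COLOR_BGR2HSV);w=cv2.inRange(h,(0,0,130),(180,90,255))
        if n=='top': ys,xs=np.nonzero(w[232:248,276:292]);ys=ys+232;xs=xs+276
        else: ys,xs=np.nonzero(w[232:243,300:312]);ys=ys+232;xs=xs+300
        print('  dot',len(ys),atz(p,ys.mean(),xs.mean(),0) if len(ys) else '')
        for r,c in ([(167,313)] if n=='top' else [(174,279)]): print('  lens',atz(p,r,c,.102))
E
python3 m.py
```

```text
top
  green 10153 [ 0.7223 -0.5195] 0.2281 [450, 143]
  green 1904 [ 0.4861 -0.0133] 0.0675 [284, 240]
  plinth 0.97 [250. 179.] [0.4661 0.2682] 0.0575 cloud [0.4684 0.2705] 0.055 [0.4661 0.2699 0.025 ]
  plinth 0.66 [193. 176.] [0.6333 0.2698] 0.0565 cloud [0.6349 0.2719] 0.0549 [0.6337 0.2713 0.025 ]
  plinth 0.23 [139. 211.] [0.784 0.176] 0.0335 cloud [0.7744 0.1728] 0.0189 [0.7681 0.1686 0.0238]
  knob 114 [ 511.3106 -170.7738] [43.9642 15.6625] dir deg -154.69249015039748 [ 0.5106 -0.1705  0.1495]
  dot 8 [ 0.487  -0.0134  0.    ]
  lens [ 0.6533 -0.0984  0.102 ]
side
  green 3627 [ 0.7188 -0.5217] 0.2275 [329, 128]
  green 1210 [ 0.4837 -0.0145] 0.068 [306, 237]
  plinth 0.85 [273. 201.] [0.6262 0.2769] 0.0607 cloud [0.6313 0.2736] 0.0548 [0.6264 0.278  0.0249]
  plinth 0.84 [301. 249.] [0.4607 0.271 ] 0.0622 cloud [0.4653 0.2697] 0.0562 [0.4596 0.2755 0.0253]
  plinth 0.77 [327. 177.] [0.5635 0.4431] 0.0607 cloud [0.5663 0.4388] 0.0556 [0.5579 0.4389 0.025 ]
  knob 55 [ 508.2096 -169.6681] [39.3397 17.1562] dir deg -156.0923083786283 [ 0.5079 -0.1681  0.1489]
  dot 5 [ 0.4844 -0.0155  0.    ]
  lens [ 0.6521 -0.0989  0.102 ]
```

```bash
python3 -m inch '[[[0,0,0,0,0,-0.351,0.38],[0,0,0,0,0,-0.351,0.38],[0,0,0,0,0,-0.351,0.38],[0,0,0,0,0,-0.351,0.38],[0,0,0,0,0,-0.351,0.38]]]' | tail -1
python3 -m inch '[[[0,0,0,0,0,-0.351,0.38],[0,0,0,0,0,-0.351,0.38],[0.31,0.435,0,0,0,0,0.38],[0.31,0.435,0,0,0,0,0.38],[0.31,0.435,0,0,0,0,0.38]]]'
python3 -m inch '[[[0.31,0.435,0,0,0,0,0.38],[0.31,0.435,0,0,0,0,0.38],[0.31,0.435,0,0,0,0,0.38],[0.31,0.435,0,0,0,0,0.38],[0.31,0.435,0,0,0,0,0.38]]]'
```

```text
gripper_force: 0.0
time: 2.75
eef_pos: [0.394, -0.5166, 0.2023]
tcp_rot: [[-0.067, 0.998, 0.0], [0.998, 0.067, -0.0], [-0.0, 0.0, -1.0]]
ft_force: [-0.4, -0.6, 0.4]
width: 0.689
gripper_force: 0.0
time: 3.38
eef_pos: [0.6006, -0.3473, 0.2023]
tcp_rot: [[-0.067, 0.998, 0.0], [0.998, 0.067, -0.0], [-0.0, 0.0, -1.0]]
ft_force: [0.2, -0.7, 1.0]
width: 0.688
gripper_force: 0.0
```

```bash
python3 -m inch '[[[0.58,0.04,0,0,0,0,0.38],[0.58,0.04,0,0,0,0,0.38],[0.58,0.04,0,0,0,0,0.38],[0.58,0.04,0,0,0,0,0.38],[0.58,0.04,0,0,0,0,0.38]]]' | head -2
python3 -m inch '[[[0.58,0.04,0,0,0,0,0.38],[0.51,-0.164,0,0,0,0,0.38],[0.51,-0.164,0,0,0,0,0.38],[0.51,-0.164,0,0,0,0,0.38],[0.51,-0.164,0,0,0,0,0.38]]]' | head -2
python3 -m inch '[[[0.51,-0.164,0,0,0,0,0.38],[0.51,-0.164,0,0,0,0,0.38],[0.51,-0.164,0,0,0,0,0.38],[0,0,0,0,0,0,0.38]]]'
python3 - <<'E'
from h import *
p=read_camera('wrist');cv2.imwrite('pics/w1.png',p['frame'])
from m import *
plinth(p)
p=read_camera('top');plinth(p)
E
```

```text
time: 4.0
eef_pos: [0.5998, -0.0558, 0.2024]
time: 4.62
eef_pos: [0.5201, 0.2012, 0.2024]
time: 5.12
eef_pos: [0.4579, 0.3543, 0.2027]
tcp_rot: [[-0.077, 0.997, -0.001], [0.997, 0.077, 0.003], [0.003, -0.0, -1.0]]
ft_force: [0.7, -1.0, -0.2]
width: 0.69
gripper_force: 0.0
  plinth 0.98 [246. 282.] [0.4659 0.2738] 0.0571 cloud [0.4658 0.2705] 0.0551 [0.4642 0.2797 0.0252]
  plinth 0.85 [122. 377.] [0.5653 0.4378] 0.0569 cloud [0.5679 0.4377] 0.0552 [0.5623 0.4381 0.025 ]
  plinth 0.67 [236. 399.] [0.6285 0.2828] 0.0569 cloud [0.6323 0.2747] 0.0545 [0.6243 0.2936 0.0252]
  plinth 0.53 [171. 183.] [0.3364 0.3629] 0.0468 cloud [0.3371 0.3596] 0.0413 [0.3325 0.3669 0.0275]
  plinth 0.9 [191. 174.] [0.6329 0.2728] 0.0576 cloud [0.6351 0.2746] 0.0551 [0.6347 0.2722 0.0252]
  plinth 0.74 [218. 129.] [0.5637 0.4111] 0.0505 cloud [0.5667 0.4139] 0.0481 [0.5694 0.4016 0.0251]
  plinth 0.65 [253. 177.] [0.4663 0.2684] 0.0572 cloud [0.4686 0.2705] 0.0552 [0.4658 0.2703 0.0249]
```

View pics/w1.png

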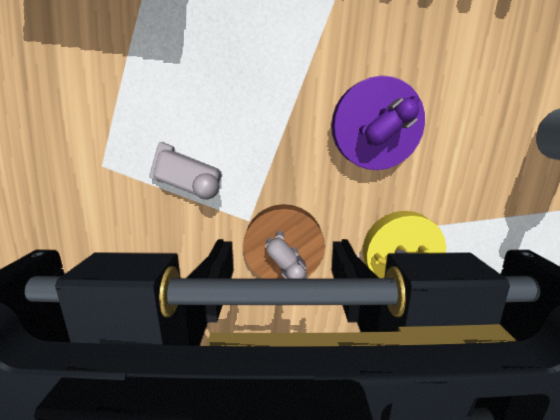

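The wrist view shows the grey elephant on the brown plinth at (246, 282), centred between the fingers, with the seal at (171, 183) clear of them.

```bash
python3 -m inch '[[[0,0.035,0.45,0,0,0,0.38],[0,0,0.45,0,0,0,0.38],[0,0,0.45,0,0,0,0.38],[0,0,0.45,0,0,0,0.38],[0,0,0.1,0,0,0,0.38]]]' 
python3 -m inch '[[[-0.1,0,0,0,0,0,0.38],[-0.1,0,0,0,0,0,0.38],[-0.08,0,0,0,0,0,0.38],[-0.08,0,0,0,0,0,0.38],[-0.08,0,0,0,0,0,0.38]]]'
python3 - <<'E'
from m import *
p=read_camera('top');plinth(p)
E
```

```text
time: 5.95
eef_pos: [0.4643, 0.3461, 0.0095]
tcp_rot: [[-0.065, 0.998, -0.004], [0.998, 0.065, -0.004], [-0.004, -0.004, -1.0]]
ft_force: [-0.7, 0.6, 0.8]
width: 0.687
gripper_force: 0.0
time: 6.58
eef_pos: [0.4681, 0.3049, 0.0126]
tcp_rot: [[-0.067, 0.998, 0.001], [0.998, 0.067, 0.0], [0.0, 0.001, -1.0]]
ft_force: [-0.4, -0.6, -0.5]
width: 0.685
gripper_force: 0.0
  plinth 0.7 [210. 105.] [0.5702 0.4355] 0.0569 cloud [0.5725 0.4389] 0.0541 [0.5936 0.4522 0.025 ]
  plinth 0.67 [141. 211.] [0.7848 0.1753] 0.0324 cloud [0.7797 0.1729] 0.022 [0.77   0.1669 0.024 ]
  plinth 0.61 [190. 172.] [0.6323 0.2742] 0.0584 cloud [0.635  0.2737] 0.0549 [0.6346 0.2718 0.0252]
  plinth 0.56 [236. 186.] [0.5013 0.2495] 0.0363 cloud [0.5018 0.2501] 0.0365 [0.5066 0.2482 0.0249]
  plinth 0.26 [302. 142.] [0.3352 0.3548] 0.0449 cloud [0.3383 0.3583] 0.0409 [0.3296 0.3578 0.0268]
  plinth 0.18 [175. 322.] [ 0.6092 -0.1358] 0.1216 cloud [0. 0.] 0.0 [nan nan nan]m.py:17: RuntimeWarning: Mean of empty slice.
  print('  plinth',round(q['score'],2),np.round(q['centre']),np.array(c),round(r,4),'cloud',np.array(c2),round(r2,4),T.mean(0))
  ret = um.true_divide(
```

```bash
python3 -m inch '[[[-0.15,-0.003,0,0,0,0,0.38],[-0.15,-0.003,0,0,0,0,0.38],[-0.15,-0.003,0,0,0,0,0.38],[-0.15,-0.003,0,0,0,0,0.38],[-0.15,-0.003,0,0,0,0,0.38]]]' 
python3 -m inch '[[[-0.15,-0.003,0,0,0,0,0.38],[-0.15,-0.003,0,0,0,0,0.38],[-0.15,-0.003,0,0,0,0,0.38],[-0.15,-0.003,0,0,0,0,0.38],[-0.15,-0.003,0,0,0,0,0.38]]]' 
python3 -m inch '[[[-0.15,-0.003,0,0,0,0,0.38],[-0.15,-0.003,0,0,0,0,0.38],[-0.12,0,0,0,0,0,0.38],[-0.06,0,0,0,0,0,0.38],[0,0,0,0,0,0,0.38]]]'
python3 - <<'E'
from m import *
a=read_camera('top');b=read_camera('side')
for p in(a,b):
    q=cut_out(p,'carving')
    for k in q: print(round(k['score'],2),k['centre'],ring(p,k['region'],.025)[0])
cv2.imwrite('pics/t2.png',np.hstack([cv2.resize(p['frame'][r:r+150,c:c+200],None,fx=2,fy=2) for p,r,c in((a,170,190),(b,170,210))]))
E
```

```text
time: 7.3
eef_pos: [0.4715, 0.2292, 0.0122]
tcp_rot: [[-0.067, 0.998, 0.0], [0.998, 0.067, -0.0], [-0.0, 0.0, -1.0]]
ft_force: [-0.4, -0.7, -0.3]
width: 0.689
gripper_force: 0.0
time: 7.92
eef_pos: [0.475, 0.1546, 0.0122]
tcp_rot: [[-0.067, 0.998, 0.0], [0.998, 0.067, -0.0], [-0.0, 0.0, -1.0]]
ft_force: [-0.5, 1.0, -0.0]
width: 0.686
gripper_force: 0.0
time: 8.55
eef_pos: [0.4776, 0.1073, 0.0122]
tcp_rot: [[-0.067, 0.998, 0.0], [0.998, 0.067, 0.0], [0.0, 0.0, -1.0]]
ft_force: [0.5, -0.5, -0.3]
width: 0.688
gripper_force: 0.0
0.95 [251.5, 177.9] ((0.4679981768131256, 0.26831451058387756), 0.05590171366930008)
0.95 [191.8, 173.2] ((0.6334545612335205, 0.27058732509613037), 0.05787448585033417)
0.62 [217.9, 116.6] ((0.5701278448104858, 0.4340168535709381), 0.059954944998025894)
0.46 [137.3, 212.8] ((0.7845830321311951, 0.17511163651943207), 0.03172636777162552)
0.73 [270.3, 203.2] ((0.6274017691612244, 0.2775426506996155), 0.06119683012366295)
0.58 [299.5, 248.9] ((0.4624786674976349, 0.27303123474121094), 0.062300585210323334)
```

View pics/t2.png

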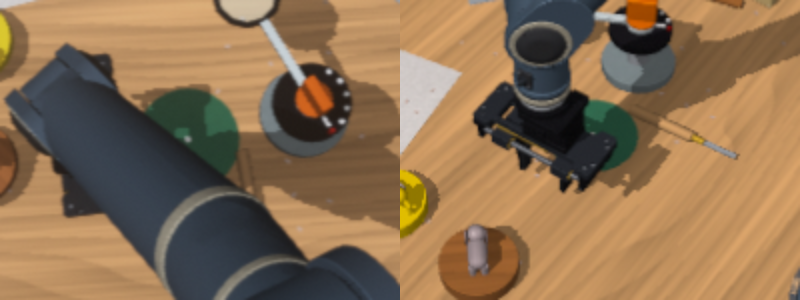

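The crop shows the plinth apparently still at its old place, with the gripper now beyond it. That is unexpected, so I'm checking with projections and the wrist view.

```bash
python3 - <<'E'
from m import *
s=get_state();print(s['time'],s['eef_pos'],s['width'],s['ft_force'])
b=read_camera('side');w=read_camera('wrist')
T=s['eef_pos'];R=np.array(s['tcp_rot'])
for o in(-.03,0,.03): print('side px',proj(b,T+R[:,1]*o))
f=b['frame'].copy()
for o in(-.037,0,.037):
    x,y=proj(b,T+R[:,1]*o)[0].astype(int);cv2.circle(f,(x,y),1,(0,255,255),-1)
print([ (round(k['score'],2),k['centre'],ring(w,k['region'],.025)[0]) for k in cut_out(w,'carving')])
cv2.imwrite('pics/s3.png',np.hstack([cv2.resize(f[180:330,200:330],(390,450)),cv2.resize(w['frame'],(400,450))]))
E
```

```text
8.75 [0.4775 0.1083 0.0122] 0.6852983868175931 [0.633  0.3972 0.5816]
side px [[290.8262 266.4656]]
side px [[282.2093 261.7615]]
side px [[273.7261 257.1223]]
[(0.9, [29.5, 282.9], ((0.46778416633605957, 0.2472839653491974), 0.04942036792635918)), (0.84, [34.5, 519.8], ((0.5974586009979248, 0.23638246953487396), 0.03627669811248779))]
```

View pics/s3.png

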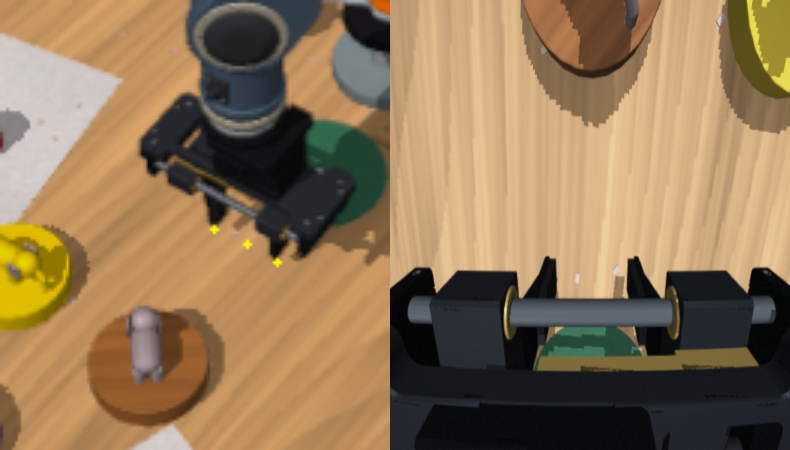

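```bash
python3 - <<'E'
from m import *
s=get_state();T=np.array(s['eef_pos']);R=np.array(s['tcp_rot'])
b=read_camera('side');w=read_camera('wrist')
for n,p in(('side',b),('wrist',w)):
    C=cloud(p);L=(C-T)@R   # tool coords
    f=p['frame'].max(2)<60
    m=f&(np.abs(L[...,0])<.02)&(np.abs(L[...,1])<.065)&(C[...,2]<.05)&(C[...,2]>.004)
    X=L[m];print(n,m.sum())
    for lo,hi in((-.065,0),(0,.065)):
        Y=X[(X[:,1]>lo)&(X[:,1]<hi)]
        if len(Y): print(len(Y),'min/max tool xyz',Y.min(0),Y.max(0))
    q=[k for k in cut_out(p,'carving')]
    for k in q:
        Z=C[k['region']];h=np.histogram(Z[:,2],bins=np.arange(0,.08,.005))[0];print(k['centre'],h)
E
```

```text
side 28
13 min/max tool xyz [-0.0046 -0.0412 -0.0369] [ 0.0096 -0.0315 -0.0219]
15 min/max tool xyz [-0.0026  0.0277 -0.0367] [ 0.0107  0.0362 -0.0177]
[324.6, 178.2] [ 19  28  47  45 417 431  26  15  13  26  44  88  82  12   1]
[300.1, 247.3] [ 23  35  39  45 400 464  29   7  14  12  30  92  46  23   0]
[271.9, 202.7] [ 23  38  31  56 367 322  19   7   9  18  31  89  47  11   0]
wrist 646
328 min/max tool xyz [-0.0094 -0.0387 -0.0378] [ 0.0118 -0.0298 -0.0209]
318 min/max tool xyz [-0.0083  0.0294 -0.0378] [ 0.0118  0.0385 -0.021 ]
[29.3, 282.8] [ 138  136  147  174 4476 4365   58   65  124  199    6    0    0    0
    0]
[38.0, 525.1] [ 387  613  591  654 2539 1894    0    0    0    0    0    0    0    0
    0]
```

The finger tips are about 20 mm behind the TCP while open (tips at z ≈ 0.032), so they passed over the 25 mm plinth with the elephant between them. The carving only shifted about 2 mm. I'm going back to retry: lower, with a narrower opening and the tool tilted so the body clears the elephant.

```bash
python3 -m inch '[[[0,0,-0.5,0,0,0,0],[0,0,-0.5,0,0,0,0],[0.5,0,0,0,0,0,0],[0.5,0,0,0,0,0,0],[0.5,0,0,0,0,0,0]]]' |head -2
python3 -m inch '[[[0.5,0,0,0,0,0,0],[0.5,0,0,0,0,0,0],[0,0,0,0,-0.349,0,0],[0,0,0,0,-0.349,0,0],[0,0,0,0,0,0,0]]]'
cat > f.py <<'E'
from m import *
s=get_state();T=np.array(s['eef_pos']);R=np.array(s['tcp_rot'])
print(T,s['width'])
w=read_camera('wrist');C=cloud(w);L=(C-T)@R
m=(w['frame'].max(2)<70)&(np.abs(L[...,0])<.02)&(np.abs(L[...,1])<.06)&(L[...,2]>-.05)&(L[...,2]<.02)
X=L[m]
for sgn in(-1,1):
    Y=X[X[:,1]*sgn>0];print(len(Y),Y.min(0),Y.max(0),'world minz',(Y@R.T+T)[:,2].min())
for k in cut_out(w,'carving')[:2]: print(k['centre'],ring(w,k['region'],.025)[0])
E
python3 f.py
```

```text
time: 9.72
eef_pos: [0.4675, 0.2584, 0.1124]
time: 10.35
eef_pos: [0.4579, 0.3614, 0.1107]
tcp_rot: [[-0.071, 0.997, 0.023], [0.937, 0.075, -0.34], [-0.341, -0.003, -0.94]]
ft_force: [-0.7, -0.6, -0.8]
width: 0.499
gripper_force: 0.0
[0.4579 0.3614 0.1107] 0.49857464774347104
608 [-0.0084 -0.0324 -0.05  ] [ 0.0122 -0.0216 -0.0196] world minz 0.12585139187154964
595 [-0.009  0.021 -0.05 ] [ 0.012   0.0311 -0.02  ] world minz 0.12609860852286903
[232.6, 435.5] ((0.6296743750572205, 0.28942206501960754), 0.06300422549247742)
[237.7, 284.1] ((0.4681357443332672, 0.27837175130844116), 0.06315312534570694)
```

```bash
python3 - <<'E'
from m import *
s=get_state();T=np.array(s['eef_pos']);R=np.array(s['tcp_rot'])
w=read_camera('wrist');C=cloud(w);L=(C-T)@R
m=(np.abs(L[...,0])<.03)&(np.abs(L[...,1])<.06)&(L[...,2]>-.09)&(L[...,2]<.04)
print(np.histogram(L[m][:,2],bins=np.arange(-.09,.041,.005))[0])
f=w['frame'].copy()
for z,col in((-.04,(255,0,0)),(-.02,(0,255,255)),(0,(0,0,255))):
  for y in(-.0215,.0215):
    for x in(-.0095,.0095):
      q=proj(w,T+R@np.array([x,y,z]))[0].astype(int);cv2.circle(f,(int(q[0]),int(q[1])),1,col,-1)
cv2.imwrite('pics/w4.png',cv2.resize(f[200:340,190:380],None,fx=4,fy=4))
E
```

```text
[210 178 164 252 365 324 292 218 280 232 205 211 179 148   6   0   0   0
   0   0   0   0   0   0   0   0]
```

View pics/w4.png

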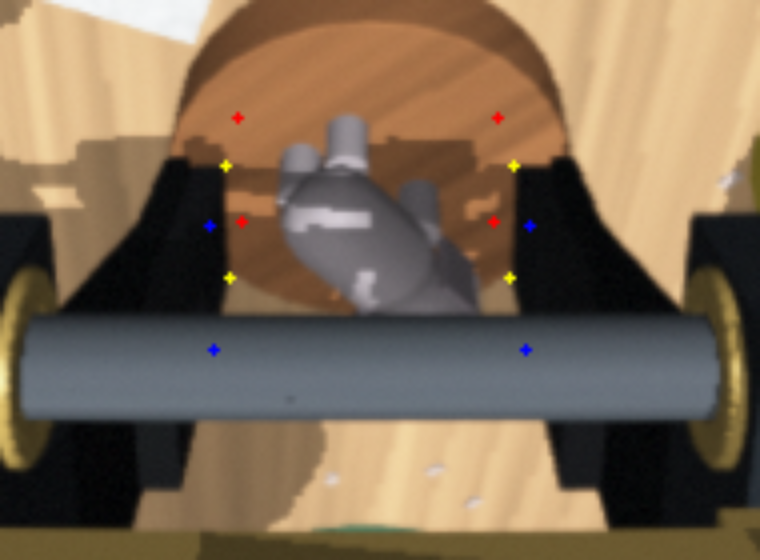

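The wrist crop shows the tips ending at the yellow marks, i.e. the real tips are 20 mm short of the reported TCP. From here on tips = TCP − 0.0195·z. I'm levelling the tool and lowering so that the tips are at 10 mm.

```bash
python3 -m inch '[[[0,0,0,0,0.349,0,0],[0,0.055,0,0,0.349,0,0],[0,0,0.4,0,0,0,0],[0,0,0.4,0,0,0,0],[0,0,0.2,0,0,0,0]]]' 
python3 -m inch '[[[0,0,0.15,0,0,0,0],[0,0,0.05,0,0,0,0],[0,0,0,0,0,0,0]]]'
python3 f.py
```

```text
time: 11.12
eef_pos: [0.4667, 0.3541, 0.0109]
tcp_rot: [[-0.064, 0.998, -0.001], [0.998, 0.064, -0.002], [-0.002, -0.001, -1.0]]
ft_force: [0.1, -0.3, 0.6]
width: 0.498
gripper_force: 0.0
time: 11.5
eef_pos: [0.4664, 0.358, -0.0074]
tcp_rot: [[-0.068, 0.998, 0.001], [0.998, 0.068, 0.001], [0.001, 0.001, -1.0]]
ft_force: [-0.1, -0.2, 0.7]
width: 0.501
gripper_force: 0.0
[ 0.4664  0.358  -0.0074] 0.5014744491669799
577 [-0.0069 -0.0319 -0.05  ] [ 0.012  -0.0214 -0.0206] world minz 0.013230529214647582
579 [-0.0069  0.0211 -0.05  ] [ 0.012   0.0313 -0.0203] world minz 0.01290756022355077
[127.2, 470.9] ((0.5635069012641907, 0.4366369843482971), 0.05733227729797363)
[319.9, 479.8] ((0.5953031182289124, 0.327605664730072), 0.012524397112429142)
```

```bash
python3 -m inch '[[[-0.1,-0.025,0.02,0,0,0,0],[-0.1,0,0,0,0,0,0],[-0.1,0,0,0,0,0,0],[-0.1,0,0,0,0,0,0],[-0.1,0,0,0,0,0,0]]]' 
python3 -m inch '[[[-0.1,0,0,0,0,0,0],[-0.1,0,0,0,0,0,0],[-0.1,0,0,0,0,0,0],[-0.1,0,0,0,0,0,0],[-0.1,0,0,0,0,0,0]]]'
python3 - <<'E'
from m import *
for n in('top','side'):
    p=read_camera(n)
    for k in cut_out(p,'carving'): print(round(k['score'],2),k['centre'],ring(p,k['region'],.025)[0])
E
```

```text
time: 12.22
eef_pos: [0.4672, 0.3073, -0.0097]
tcp_rot: [[-0.068, 0.998, 0.001], [0.998, 0.068, 0.001], [0.001, 0.001, -1.0]]
ft_force: [-1.2, 1.7, -1.1]
width: 0.501
gripper_force: 1.2
time: 12.85
eef_pos: [0.4705, 0.257, -0.0098]
tcp_rot: [[-0.068, 0.998, 0.0], [0.998, 0.068, 0.0], [0.0, 0.0, -1.0]]
ft_force: [-0.1, 3.3, 0.7]
width: 0.498
gripper_force: 1.5
0.84 [191.8, 175.2] ((0.6359844207763672, 0.2703478932380676), 0.05649759620428085)
0.7 [218.1, 113.2] ((0.5693396329879761, 0.4367339015007019), 0.05515101179480553)
0.62 [172.1, 318.8] ((0.6119992733001709, -0.13604682683944702), 0.12027300149202347)
0.61 [231.7, 213.7] ((0.5133180618286133, 0.1791462004184723), 0.033826302736997604)
0.8 [273.1, 201.7] ((0.6234793066978455, 0.2739063799381256), 0.06051449850201607)
0.75 [324.4, 178.0] ((0.5643303394317627, 0.4419875741004944), 0.05984072387218475)
0.71 [270.5, 276.0] ((0.4638127088546753, 0.1535806804895401), 0.026903007179498672)
```

```bash
python3 -m inch '[[[-0.15,-0.002,0,0,0,0,0],[-0.15,-0.002,0,0,0,0,0],[-0.15,-0.002,0,0,0,0,0],[-0.15,-0.002,0,0,0,0,0],[-0.15,-0.002,0,0,0,0,0]]]' 
python3 -m inch '[[[-0.15,-0.002,0,0,0,0,0],[-0.15,-0.002,0,0,0,0,0],[-0.15,-0.002,0,0,0,0,0],[-0.15,-0.002,0,0,0,0,0],[-0.15,-0.002,0,0,0,0,0]]]' 
python3 -m inch '[[[-0.15,-0.002,0,0,0,0,0],[-0.1,0,0,0,0,0,0],[-0.05,0,0,0,0,0,0],[-0.05,0,0,0,0,0,0],[0,0,0,0,0,0,0]]]' 
python3 - <<'E'
from m import *
a=read_camera('top');b=read_camera('side')
for p in(a,b):
    for k in cut_out(p,'carving'): print(round(k['score'],2),k['centre'],ring(p,k['region'],.025)[0])
cv2.imwrite('pics/t5.png',np.hstack([cv2.resize(p['frame'][r:r+150,c:c+130],(390,450)) for p,r,c in((a,170,230),(b,160,240))]))
E
```

```text
time: 13.68
eef_pos: [0.4746, 0.1814, -0.0098]
tcp_rot: [[-0.067, 0.998, 0.0], [0.998, 0.067, 0.0], [-0.0, 0.0, -1.0]]
ft_force: [-0.2, 3.5, 0.7]
width: 0.501
gripper_force: 1.7
time: 14.3
eef_pos: [0.4785, 0.1067, -0.0099]
tcp_rot: [[-0.068, 0.998, -0.0], [0.998, 0.068, 0.0], [0.0, -0.0, -1.0]]
ft_force: [0.3, 3.9, 0.3]
width: 0.497
gripper_force: 1.8
time: 14.92
eef_pos: [0.4806, 0.0721, -0.0099]
tcp_rot: [[-0.067, 0.998, -0.0], [0.998, 0.067, -0.001], [-0.001, -0.0, -1.0]]
ft_force: [0.6, 1.4, 1.0]
width: 0.498
gripper_force: 0.8
0.65 [191.6, 174.0] ((0.6334168314933777, 0.2722361981868744), 0.056669846177101135)
0.64 [220.3, 115.9] ((0.5701278448104858, 0.4340168535709381), 0.059954944998025894)
0.63 [272.9, 200.3] ((0.6283916234970093, 0.2781713604927063), 0.06416957825422287)
0.57 [326.9, 178.5] ((0.5622051954269409, 0.4418976306915283), 0.0594332329928875)
```

View pics/t5.png

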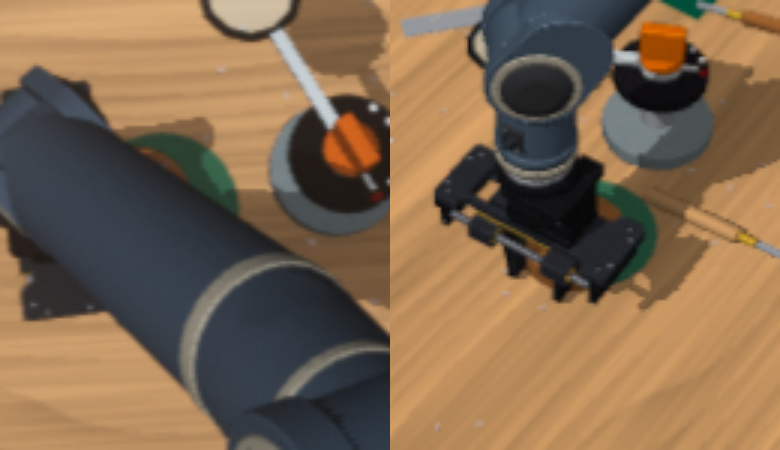

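The plinth is held in the two-finger cradle and already partly over the disc, with about 26 mm to go.

```bash
python3 -m inch '[[[-0.08,0,0,0,0,0,0],[-0.08,0,0,0,0,0,0],[-0.06,0,0,0,0,0,0],[-0.03,0,0,0,0,0,0],[0,0,0,0,0,0,0]]]' 
python3 -m inch '[[[0.2,0,0,0,0,0,0],[0.5,0,0,0,0,0,0],[0.5,0,-0.4,0,0,0,0],[0.5,0,-0.5,0,0,0,0],[0.3,0,-0.5,0,0,0,0]]]' |head -2
python3 - <<'E'
from m import *
for n in('top','side','wrist'):
    p=read_camera(n);print(n);disc(p);cv2.imwrite(f'pics/r_{n}.png',p['frame'])
    C=cloud(p)
    for k in cut_out(p,'carving'):
        X=C[k['region']];T=X[np.abs(X[:,2]-.0255)<.004];
        if len(T)>20: print(round(k['score'],2),k['centre'],ring(p,k['region'],.025)[0],cv2.minEnclosingCircle(T[:,:2].astype(np.float32)))
E
```

```text
time: 15.75
eef_pos: [0.4823, 0.0469, -0.0099]
tcp_rot: [[-0.067, 0.998, -0.0], [0.998, 0.067, -0.001], [-0.001, -0.0, -1.0]]
ft_force: [0.7, -0.3, 1.0]
width: 0.496
gripper_force: 0.5
time: 16.38
eef_pos: [0.4685, 0.2413, 0.1245]
top
  green 10147 [ 0.7223 -0.5195] 0.2281 [450, 143]
0.96 [237.9, 283.8] ((0.4871821701526642, -0.012220247648656368), 0.05715503543615341) ((0.48818621039390564, -0.01125520933419466), 0.054829519242048264)
0.84 [190.3, 177.9] ((0.630943238735199, 0.27390801906585693), 0.057762738317251205) ((0.6350560784339905, 0.2736802101135254), 0.055038873106241226)
0.75 [208.9, 103.5] ((0.5754435658454895, 0.4496815800666809), 0.051667314022779465) ((0.5759143829345703, 0.45042306184768677), 0.051807668060064316)
side
  green 1231 [ 0.6219 -0.4733] 0.1364 [350, 140]
0.94 [326.7, 176.5] ((0.5633547902107239, 0.44261109828948975), 0.06099559739232063) ((0.5665599703788757, 0.4373863935470581), 0.05585246533155441)
0.68 [271.7, 203.0] ((0.6249540448188782, 0.2746616303920746), 0.061708077788352966) ((0.63279128074646, 0.2747310996055603), 0.056822776794433594)
0.57 [235.6, 306.7] ((0.4822850525379181, -0.011873377487063408), 0.06980505585670471) ((0.48357728123664856, -0.012036724016070366), 0.0570606030523777)
wrist
0.83 [25.6, 402.4] ((0.5661920309066772, 0.42463672161102295), 0.05543462559580803) ((0.5684826374053955, 0.42550963163375854), 0.05327160283923149)
0.65 [171.6, 445.0] ((0.6285623908042908, 0.2739570438861847), 0.05935220792889595) ((0.633134126663208, 0.27331358194351196), 0.05562729388475418)
```

The carving is at (0.486, −0.012) against the disc centre (0.4855, −0.014), so it stands well inside. Next, the knob.

```bash
python3 -m inch '[[[0,0,-0.5,0,0,0,1],[-0.5,0.017,-0.4,0,0,0,1],[-0.52,0.017,0,0,0,0,1],[-0.52,0.017,0,0,0,0,1],[-0.52,0.017,0,0,0,0,1]]]' |head -2
python3 -m inch '[[[-0.52,0.017,0,0,0,0,1],[-0.52,0.017,0,0,0,0,1],[-0.52,0.017,0,0,0,0,1],[-0.52,0.017,0,0,0,0,1],[0,0,0,0,0,0.339,1]]]' |head -2
python3 -m inch '[[[0,0,0,0,0,0.339,1],[0,0,0,0,0,0.339,1],[0,0,0,0,0,0.339,1],[0,0,0,0,0,0.339,1],[0,0,0,0,0,0.339,1]]]' |head -2
python3 -m inch '[[[0,0,0,0,0,0.339,1],[0,0,0,0,0,0,1]]]'
python3 - <<'E'
from m import *
s=get_state();print(s['eef_pos'],s['tcp_rot'],s['width'],s['joint_positions'])
p=read_camera('wrist');knob(p);cv2.imwrite('pics/w6.png',p['frame'])
for n in('top','side'): 
    p=read_camera(n);print(n);knob(p)
E
```

```text
time: 17.3
eef_pos: [0.4888, 0.0329, 0.2109]
time: 17.92
eef_pos: [0.5082, -0.1776, 0.2098]
time: 18.55
eef_pos: [0.5088, -0.1719, 0.2104]
time: 18.8
eef_pos: [0.5092, -0.1716, 0.2108]
tcp_rot: [[0.9, 0.437, -0.004], [0.437, -0.9, 0.0], [-0.003, -0.002, -1.0]]
ft_force: [-0.3, 1.2, 0.0]
width: 1.002
gripper_force: 0.0
[ 0.5092 -0.1716  0.2108] [[ 0.8997  0.4366 -0.0036]
 [ 0.4366 -0.8997  0.0002]
 [-0.0032 -0.0018 -1.    ]] 1.001774312750708 [ 0.5344  0.2608 -0.3471  1.8322  0.1008  1.0693 -0.9697]
  knob 32 [ 512.0336 -173.2483] [45.5426 13.5642] dir deg -149.92546951710574 [ 0.5211 -0.1705  0.1478]
top
  noknob
side
  knob 53 [ 508.1089 -170.528 ] [39.9501 18.5078] dir deg -158.2644002112582 [ 0.5064 -0.1694  0.149 ]
```

View pics/w6.png

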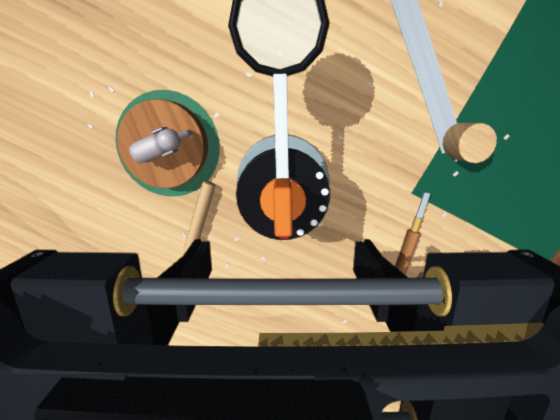

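The wrist view shows the knob bar (orange, 283, 208) midway between the open fingers and the arm running straight up the image, aligned. The carving stands wholly on the disc (165, 142) and the gouge is untouched. Descending.

```bash
python3 -m inch '[[[0.015,0,0.4,0,0,0,1],[0,0,0.4,0,0,0,1],[0,0,0.25,0,0,0,1],[0,0,0.08,0,0,0,1],[0,0,0,0,0,0,1]]]' 
python3 -m inch '[[[0,0,0,0,0,0,-1],[0,0,0,0,0,0,-1],[0,0,0,0,0,0,-1],[0,0,0,0,0,0,-1],[0,0,0,0,0,0,-1]]]' 30
python3 -m inch '[[[0,0,0,0,0,0,-1],[0,0,0,0,0,0,-1]]]'
```

```text
time: 19.58
eef_pos: [0.5121, -0.1701, 0.0995]
tcp_rot: [[0.899, 0.437, -0.0], [0.437, -0.899, 0.0], [-0.0, -0.0, -1.0]]
ft_force: [-0.7, 0.3, 0.6]
width: 1.0
gripper_force: 0.0
time: 20.2
eef_pos: [0.5121, -0.1699, 0.0995]
tcp_rot: [[0.9, 0.437, 0.0], [0.437, -0.9, -0.0], [0.0, 0.0, -1.0]]
ft_force: [0.6, -0.3, -0.4]
width: 0.515
gripper_force: 0.0
time: 20.45
eef_pos: [0.5121, -0.1699, 0.0994]
tcp_rot: [[0.9, 0.437, 0.0], [0.437, -0.9, -0.0], [0.0, 0.0, -1.0]]
ft_force: [0.6, -0.5, -0.1]
width: 0.289
gripper_force: 0.0
```

```bash
python3 -m inch '[[[0,0,0,0,0,0,-1],[0,0,0,0,0,0,-1],[0,0,0,0,0,0,-1]]]'
python3 - <<'E'
from m import *
for n in('top','side'):
    p=read_camera(n);C=cloud(p);
    for k in cut_out(p,'magnifier')[:2]:
        X=C[k['region']];X=X[np.abs(X[:,2]-.104)<.006];d=X[:,:2]-[.5105,-.171];r=np.hypot(*d.T);e=d[(r>.06)&(r<.115)];a=np.degrees(np.arctan2(e[:,1],e[:,0]));print(n,round(k['score'],2),len(a),np.median(a) if len(a) else 0)
E
```

```text
time: 20.82
eef_pos: [0.5124, -0.1704, 0.0994]
tcp_rot: [[0.9, 0.437, 0.001], [0.437, -0.9, -0.001], [0.0, 0.001, -1.0]]
ft_force: [0.9, -2.9, -1.8]
width: 0.189
gripper_force: 30.0
top 0.77 76 27.29638421515328
side 0.95 73 28.520397889497183
```

```bash
python3 -m inch '[[[0,0,0,0,0,-0.25,-1],[0,0,0,0,0,-0.25,-1],[0,0,0,0,0,-0.25,-1],[0,0,0,0,0,-0.25,-1],[0,0,0,0,0,-0.25,-1]]]' 40
python3 - <<'E'
from m import *
s=get_state();print(s['wrist_torque'])
for n in('top','side'):
    p=read_camera(n);C=cloud(p);
    for k in cut_out(p,'magnifier')[:2]:
        X=C[k['region']];X=X[np.abs(X[:,2]-.104)<.006];d=X[:,:2]-[.5105,-.171];r=np.hypot(*d.T);e=d[(r>.06)&(r<.115)];a=np.degrees(np.arctan2(e[:,1],e[:,0]));print(n,round(k['score'],2),len(a),np.median(a) if len(a) else 0)
E
```

```text
time: 21.65
eef_pos: [0.5113, -0.1694, 0.0994]
tcp_rot: [[0.472, 0.882, -0.002], [0.882, -0.472, 0.001], [0.0, -0.002, -1.0]]
ft_force: [-1.2, -0.5, 0.4]
width: 0.178
gripper_force: 40.0
[-0.105   0.0516 -0.1201]
side 0.9 50 64.25079470077824
```

```bash
python3 -m inch '[[[0,0,0,0,0,-0.25,-1],[0,0,0,0,0,-0.25,-1],[0,0,0,0,0,-0.25,-1],[0,0,0,0,0,-0.25,-1],[0,0,0,0,0,-0.15,-1]]]' 40 |head -3
python3 -m inch '[[[0,0,0,0,0,-0.08,-1],[0,0,0,0,0,-0.02,-1],[0,0,0,0,0,0,-1],[0,0,0,0,0,0,-1]]]'
python3 - <<'E'
from m import *
s=get_state();print(s['wrist_torque'],s['ft_force'])
P={n:read_camera(n) for n in('top','side','wrist')}
for n,p in P.items():
    C=cloud(p);
    for k in cut_out(p,'magnifier')[:1]:
        X=C[k['region']];X=X[np.abs(X[:,2]-.104)<.006];d=X[:,:2]-[.5105,-.171];r=np.hypot(*d.T);e=d[(r>.06)&(r<.115)];a=np.degrees(np.arctan2(e[:,1],e[:,0]));print(n,round(k['score'],2),len(a),np.median(a) if len(a) else 0)
        e=d[(r>.12)];print('lens pts',len(e),e.mean(0)+[.5105,-.171] if len(e) else 0)
cv2.imwrite('pics/fin.png',np.hstack([cv2.resize(P['side']['frame'][130:280,230:360],(350,404)),cv2.resize(P['wrist']['frame'],(440,404))]))
E
```

```text
time: 22.48
eef_pos: [0.51, -0.1692, 0.0994]
tcp_rot: [[-0.082, 0.997, -0.005], [0.997, 0.082, 0.001], [0.001, -0.004, -1.0]]
time: 22.98
eef_pos: [0.5099, -0.1692, 0.0994]
tcp_rot: [[-0.129, 0.992, -0.005], [0.992, 0.129, 0.0], [0.001, -0.005, -1.0]]
ft_force: [-5.3, 0.2, 5.3]
width: 0.181
gripper_force: 40.0
[0.1226 0.9132 0.046 ] [-5.3331  0.1835  5.3395]
top 0.64 112 96.97267816831976
lens pts 959 [ 0.4893 -0.0111]
side 0.68 60 100.19965828398067
lens pts 546 [ 0.4848 -0.0118]
wrist 0.79 2047 98.08906103791062
lens pts 5871 [ 0.4917 -0.0392]
```

View pics/fin.png

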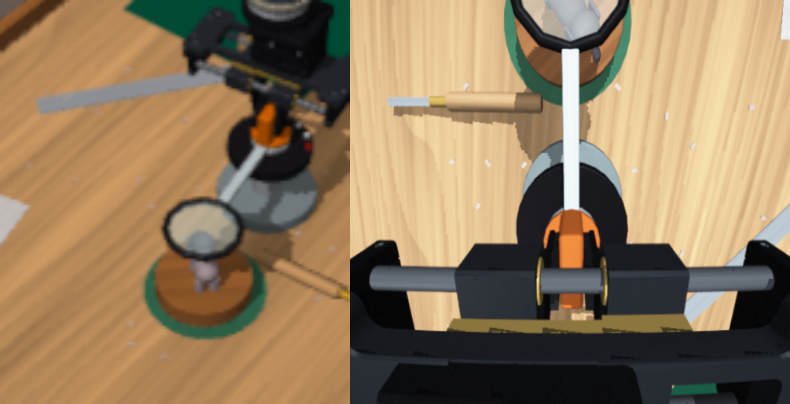

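The side view shows the lens above the carving, which stands wholly within the green ring. The arm reads about 98° against the 99° expected at the third stop, with little remaining twist.

```bash
python3 -c "
from bench import *
print(job_done())"
```

```text
the job is handed in; nothing more can be done
None
```

The job is handed in: the carving stands wholly on the green disc, about 2 mm off centre, and the gripper still holds the orange knob at the third click stop with the lens over the carving; the first push went over the plinth and shifted it about 2 mm, so I repeated it lower.

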